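# Unlock the takings box at the side-dish stall and hold the lock open

## Robot

A 6-joint arm with a two-finger parallel gripper is mounted at the origin on the work surface. World frame = base frame: x ahead of the robot, y to its left, z up, the work surface at z = 0. Lengths are in m, angles in rad, forces in N, time in s.
With the tool pointing down it reaches from about 0.35 to 1 m from the base axis. Payload 7.1 kg.
Tool frame: the origin (TCP) lies at the very end of the fingers, on their centre line; the grasp point (between the pads) lies 19 mm behind it; z points along the fingers, y is the line along which they close (so a half turn about z gives the same grasp; the last joint's range is limited). The gripper opens to 85 mm and grips with 20 to 120 N. Pads are 22 mm wide; open, the fingers measure 114 mm over their backs; the gripper's body (76 mm by 85 mm) begins 54 mm behind the grasp point. The pads swing forward as they close: fully open they stand 13 mm farther back than shut.
Start: joints at [-1.128, 0.423, 1.63, -0, 1.089, -0.019], TCP at [0.278, -0.56, 0.231] pointing down, gripper open.
Joint ranges: [-3, 3], [-0.9, 2.11], [0.09, 2.58], [-1.31, 4.45], [0.11, 2.69], [-2.54, 2.54]. Speed limits (rad/s): [2.39, 2.39, 3.01, 3.14, 3.14, 3.14].

## Interface

Orientations are given as a unit quaternion [w, x, y, z].
In Python, from plant import arm gives the robot as it stands.
- The arm moves only by the shell command python3 -m handwheel 'ROWS' [FORCE]. ROWS is JSON, one flat list of numbers, 7 for each row, row after row: the finger opening in cm, from 0 to 8.54, then the shift along the tool's x, y, z in cm, then the turn, a rotation vector about the tool's x, y, z in degrees. A call has 1 to 12 rows; each row shifts and turns the commanded pose from where the row before left it, along the tool's axes as they then stand; what a row does not reach is not made up. A row lasts 1/10 s, in which the tool goes at most 50 mm and 8.59 degrees, less where a joint would pass 70% of its speed; a pose out of reach is approached as far as the arm can. A call with a gripper value outside its range is refused whole. The fingers move at their own pace and stop on an object; FORCE is the grip in N (left out, the last holds). Time passes only in rows, so rows that do not move let the fingers close. It gives the time, the measured TCP pose, the force, the opening and the grip force at its end, in the units of the state.
- arm.state(): the state, without advancing time (a new reading comes with each control period).
- arm.snapshot(name): name is "scene" or "top" or "wrist"; returns (picture, depth): 384x512x3 uint8, red, green, blue; 384x512 float32, m along the optical axis (not along the pixel's ray), 0 where there is no reading.
- arm.get_calibration(name): a dict with "camera_matrix" (3x3 intrinsics, pixels), "D" ([k1, k2, p1, p2, k3] as OpenCV has them; the pictures are not rectified), "eye" and "orientation" of the camera in the world; the wrist camera has in their place "mount" (4x4, takes a point from camera to tool coordinates, whose origin is the TCP and whose axes are the flange's). Camera axes: x right, y down, z forward; pixel columns grow to the right and rows downward; lengths in m; the calibration is good to about 2 mm. A picture is of the moment at which its call begins: read the wrist's pose just before it. get_calibration takes no time and is no camera call.
- arm.hand_in(): hands the job in; it is judged then, once.
The state is a dict: "t": time; "q": joint angles; "qvel": joint speeds; "joint_torque": joint torques, N m; "ee_pos": TCP position; "tool_rot": TCP orientation; "ft_force": force on the tool from outside, world axes, zero at the start; "moment": the same for the moment, N m; "gripper_width": opening from 0.0 (shut) to 1.0 (fully open); "grip_force": force on a finger pad.
Only numpy, scipy, OpenCV 4.12 (cv2) and the standard library are available. Lean on these libraries where they do the work, as an engineer would, in place of code of your own. Each camera call takes 0.05 s, during which the arm holds its last target. There are 200 camera calls.

## Task

Take the green-headed key out of the wooden key stand, push it all the way into the lock on top of the green cash box (its pins are sticky, so rock it slightly to and fro where it binds), then turn it a quarter turn clockwise to the stop and keep holding it turned: the lock springs back, so finish with the key still gripped, fully in and turned. Leave the red and blue keys in their slots, and do not shift the food, bottle and wipes standing about.

Things in the scene. Friction and masses are not known exactly. Their poses are not given: they have to be found in the camera images.
- key_green_head (a point): The key to use, upright in one of the key stand's three slots; about 60 g, 87 mm long. Centre of its flat green head: 30 mm wide (key's x), 10 mm thick (y), 42 mm tall (z, up); grip it across the 10 mm. Below the head a 4 mm neck and a round brass shoulder 24 mm across and 5 mm thick, its underside 30 mm below this point. It fits the lock either way round (half a turn about z).
- key_green_shoulder (a point): Centre of the underside of the green key's shoulder, 30 mm below the head's centre. In the stand it rests on the stand's top; in the lock it comes to rest flush on the lock's face.
- key_green_tip (a point): Lower end of the green key, 36 mm below the shoulder's underside and 66 mm below the head's centre. The shaft is 6 mm round; the last 12 mm are the double bit, 18 mm wide (key's x, like the head) and 5 mm thick (y).
- lock_face (a point): Centre of the keyway's mouth, on the flat top of the brass lock (40 mm square) in the cash box lid, 106 mm above the table. z up, x along the slot, y across it. Slot 20.4 mm (x) by 7 mm (y), straight down, its mouth widened by a slope 3 mm wide, 4 mm deep all round. The key goes in 36 mm, until its shoulder lies on this face.
- lock_pins (a point): Point in the keyway 12 mm below the lock's face, between two sticky pins in the slot's sides, met while the tip goes from 6 to 16 mm below the face. A straight push often binds there even at 25 N. Rocking the key 0.1 rad each way about z under a light push (about 10 N) moves the pins aside, and it sinks. The key turns only when fully in, and cannot be pulled out while turned.
- lock (a joint): Turn of the lock cylinder: 0 at rest (white pointer on the steel dial at the red dot), growing as the key turns clockwise seen from above, to a stop at 1.45 rad (pointer at the light green dot). The key has about 0.1 rad of play in it, so turn the key by a good 1.57 rad. A spring turns it back to 0 when let go; it takes under 0.1 N m.
- stand_top (a point): Centre of the top of the wooden key stand, a fixed block 70 mm (x) by 190 mm (y) by 45 mm high; this point is 45 mm above the table. Its three slots lie in a row along its y, at -62, 0 and +62 mm; each key's flat head lies along the row. A key must rise 36 mm to clear it.
- cashbox: Green steel cash box, fixed, 200 mm (x) by 240 mm (y) by 100 mm high; origin at the centre of its underside, directly below the lock. The dial round the lock is 66 mm across and just above the lid.
- key_red_head (a point): Same shape and size as the green key, but with a red head; stands in another slot of the key stand and stays there. Point at the centre of its head.
- key_blue_head (a point): Same shape and size as the green key, but with a blue head; stands in another slot of the key stand and stays there. Point at the centre of its head.
- tub_kimchi_mid (a point): Round food tub with red-brown contents, 104 mm across and 58 mm high, near the key stand; leave alone. Its centre.
- tray_mushroom_mid (a point): Oblong food tray with brown contents, 108 by 143 by 52 mm high, beyond the cash box; leave alone. Its centre.
- water_mid (a point): Water bottle, 64 mm across and 200 mm high; leave alone. Its centre.
- wipes_mid (a point): Soft-edged packet of wipes, 100 by 150 by 50 mm high; leave alone. Its centre.
There are look-alikes about, which are no part of the job. Leave any white look-alike of the part that bears key_green_head alone.

How it is judged:
On the way, in this order (a step that is already met when the one before it is completed fails the run):
1. the gripper lifts the green key clear of the stand (z of key_green_shoulder in the frame of stand_top above 0.037 m and contact force between the fingers and key_green above 0.5 N), for 0.1 s.
2. the green key is fully in the lock, shoulder on the lock's face, not yet turned (z of key_green_shoulder in the frame of lock_face between -0.003 and 0.003 m and horizontal distance between key_green_shoulder and lock_face below 0.004 m and angle between key_green_head's own z axis and vertical below 0.1 rad and value of joint lock below 0.3 rad), for 0.1 s.
At the end, for the whole second after the job is handed in: The green key is fully in the lock (shoulder within 3 mm of the lock's face, within 4 mm of its centre, upright within 0.1 rad), the lock is turned clockwise to at least 1.3 rad, and the gripper still grips the key and holds it so through the last second (z of key_green_shoulder in the frame of lock_face between -0.003 and 0.003 m and horizontal distance between key_green_shoulder and lock_face below 0.004 m and angle between key_green_head's own z axis and vertical below 0.1 rad and value of joint lock above 1.3 rad and contact force between the fingers and key_green above 1 N); the arm keeps its last pose, push and grip.
It fails at once if the red or blue key is taken out of its slot or knocked (moved more than 15 mm) (distance of any of key_red_head, key_blue_head from where it was at the start of the episode above 0.015 m).
It fails at once if food, bottle or wipes are shifted (more than 30 mm) (distance of any of tub_kimchi_mid, tray_mushroom_mid, water_mid, wipes_mid from where it was at the start of the episode above 0.03 m).
It also fails if it takes over 54 s, if anything falls off the work surface, if the arm or the gripper's body presses on something with over 40 N, if the wrist force passes 120 N, or if a joint passes its speed limit or range.

## Working session

There is one attempt and no reset: what is moved stays moved. The work goes in short steps, Python scripts to look and compute and a shell command to move; the robot and the scene stay as the last step left them, time stands still between calls to the robot, and variables do not carry over. Pictures are saved under pics/ and viewed, at most 10 in all, crops included, and the job is handed in when it is done.

```bash
ls; mkdir -p pics; cat > h.py <<'E'
import numpy as np,cv2
from plant import arm
from scipy.spatial.transform import Rotation as R
def rot(q): return R.from_quat([q[1],q[2],q[3],q[0]]).as_matrix()
def cam(name,s=None):
    c=arm.get_calibration(name);K=np.array(c["camera_matrix"],float);D=np.array(c["D"],float)
    if name=="wrist":
        s=s or arm.state();M=np.array(c["mount"]);T=np.eye(4);T[:3,:3]=rot(s["tool_rot"]);T[:3,3]=s["ee_pos"];T=T@M
        return K,D,T[:3,:3],T[:3,3]
    o=np.array(c["orientation"],float)
    return K,D,(rot(o) if o.size==4 else o.reshape(3,3)),np.array(c["eye"],float)
def cloud(dep,C):
    K,D,Rm,e=C;h,w=dep.shape
    u,v=np.meshgrid(np.arange(w),np.arange(h))
    n=cv2.undistortPoints(np.stack([u,v],-1).reshape(-1,1,2).astype(float),K,D).reshape(h,w,2)
    p=np.dstack([n*dep[...,None],dep])
    P=p@Rm.T+e; P[dep==0]=np.nan
    return P
def snap(name):
    s=arm.state();C=cam(name,s);a,d=arm.snapshot(name);return a,d,C,cloud(d,C)
def save(n,a): cv2.imwrite("pics/"+n+".png",a[...,::-1])
E
python3 - <<'E'
from h import *
for n in("scene","top"):
    a,d,C,P=snap(n);save(n,a);np.savez(n,a=a,d=d,P=P);print(n,C[3],C[2][:,2],C[0][0,0])
print(arm.state()); print(arm.get_calibration("wrist")["mount"])
E
```

```text
pics
scene [ 1.18000147 -0.68576837  0.6984729 ] [-0.53530854  0.6345394  -0.55749845] 352.0045271682596
top [ 0.35393117 -0.01035285  1.24987307] [ 0.19834825  0.01152477 -0.98006385] 405.4355952178662
{'t': 0.1, 'q': array([-1.12801137e+00,  4.23761538e-01,  1.63060893e+00, -2.95787955e-06,
        1.08862081e+00, -1.89722586e-02]), 'qvel': array([-0.0007498 , -0.00190533, -0.00150361, -0.00048801, -0.00034421,
       -0.0015762 ]), 'joint_torque': array([-4.30365926e-04, -5.58420289e+01, -2.82445157e+01, -9.63549633e-05,
        2.95674472e-03, -1.69180885e-05]), 'ee_pos': array([ 0.27827572, -0.55907561,  0.23062706]), 'tool_rot': array([-6.83398013e-04,  9.73465322e-01,  2.28833517e-01, -1.48363470e-04]), 'ft_force': array([ 0.16486194, -0.02908922,  0.38976307]), 'moment': array([ 0.03445707, -0.01597599,  0.00133837]), 'grip_force': 0.0, 'gripper_width': 1.0006978111798739}
[[-9.01524892e-04 -9.65001425e-01 -2.62243086e-01  6.64934331e-02]
 [ 9.99997955e-01 -1.34472865e-03  1.51059087e-03 -9.51426990e-04]
 [-1.81036813e-03 -2.62241188e-01  9.65000664e-01 -1.43638603e-01]
 [ 0.00000000e+00  0.00000000e+00  0.00000000e+00  1.00000000e+00]]
```

```bash
python3 -c "
import cv2;a=cv2.imread('pics/scene.png');b=cv2.imread('pics/top.png');cv2.imwrite('pics/both.png',cv2.resize(cv2.vconcat([a,b]),(400,600)))"
```

```text
(no output)
```

View pics/scene.png

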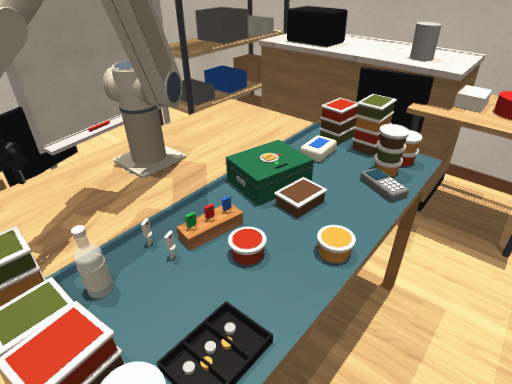

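View pics/top.png

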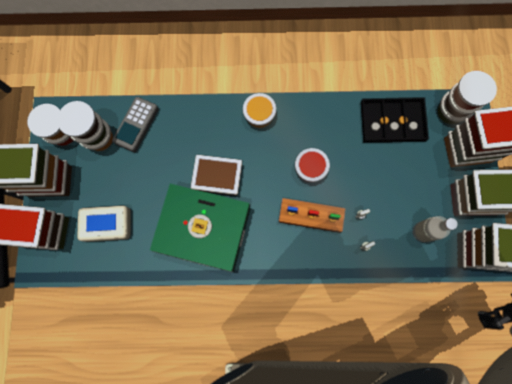

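Candidates: in the scene view, the green head is at (191,220), beside red (209,212) and blue (226,203) in the stand. Two white look-alikes stand free at (148,230) and (170,245). In the top view, green is at the stand's right end (334,216), red at (313,212), blue at (292,210), and the white ones at (362,213) and (367,245). The lock is at top (200,226). I choose the green one in the stand.

```bash
python3 - <<'E'
from h import *
for n in("scene","top"):
    z=np.load(n+".npz");a,P=z["a"],z["P"];hsv=cv2.cvtColor(a,cv2.COLOR_RGB2HSV);H,S,V=cv2.split(hsv)
    print(n)
    for nm,(lo,hi,zl,zh) in dict(green=(40,75,.075,.13),red=(0,5,.075,.13),blue=(105,125,.075,.13),stand=(5,18,.04,.05),lid=(55,90,.095,.105)).items():
        m=(H>=lo)&(H<=hi)&(S>100)&(P[...,2]>zl)&(P[...,2]<zh)&(P[...,0]>.25)&(P[...,0]<.7)
        m&=(P[...,1]<-0.05)if nm!="lid" else True
        m&=(P[...,1]>-.5)
        q=P[m]
        if len(q)<3: print(nm,len(q));continue
        r=cv2.minAreaRect((q[:,:2]*1000).astype(np.float32))
        vv,uu=np.nonzero(m)
        print(nm,len(q),"uv",uu.mean().round(),vv.mean().round(),"med",np.median(q,0).round(4),"min",q.min(0).round(3),"max",q.max(0).round(3),r)
z=np.load("scene.npz");save("crop",cv2.resize(z["a"][130:280,130:330],(800,600),interpolation=cv2.INTER_CUBIC))
P=np.load("top.npz")["P"];print("lock top",P[226,200],P[212,210],P[213,334])
E
```

```text
scene
green 65 uv 190.0 217.0 med [ 0.5277 -0.2192  0.0871] min [ 0.519 -0.23   0.075] max [ 0.532 -0.202  0.097] ((526.5423583984375, -216.19625854492188), (27.480451583862305, 10.117894172668457), 80.56719970703125)
red 64 uv 209.0 208.0 med [ 0.5379 -0.1568  0.0885] min [ 0.53  -0.17   0.076] max [ 0.543 -0.141  0.098] ((536.0603637695312, -155.13418579101562), (28.89419174194336, 10.603168487548828), 77.44822692871094)
blue 63 uv 226.0 200.0 med [ 0.549  -0.0963  0.0886] min [ 0.539 -0.109  0.075] max [ 0.554 -0.08   0.097] ((547.2593994140625, -94.32521057128906), (29.938764572143555, 12.304953575134277), 77.9551773071289)
stand 806 uv 209.0 222.0 med [ 0.5449 -0.1687  0.045 ] min [ 0.485 -0.252  0.04 ] max [ 0.692 -0.059  0.05 ] ((598.1250610351562, -164.87484741210938), (190.30262756347656, 200.78990173339844), 80.02153778076172)
lid 1763 uv 268.0 161.0 med [0.5132 0.151  0.1003] min [ 0.375 -0.226  0.095] max [0.623 0.309 0.104] ((473.5228271484375, 44.653594970703125), (510.67822265625, 211.64266967773438), 78.49996185302734)
top
green 37 uv 335.0 216.0 med [ 0.5198 -0.2136 
[... 408 characters left out ...]
 -0.0914  0.0935] min [ 0.539 -0.103  0.076] max [ 0.548 -0.08   0.098] ((543.6110229492188, -91.6080551147461), (23.65163230895996, 8.31900405883789), 83.01871490478516)
stand 1207 uv 311.0 214.0 med [ 0.5315 -0.1506  0.0445] min [ 0.484 -0.251  0.04 ] max [ 0.584 -0.055  0.05 ] ((533.9178466796875, -152.69107055664062), (189.4725799560547, 70.41804504394531), 79.35230255126953)
lid 5107 uv 200.0 227.0 med [0.4915 0.1744 0.0992] min [ 0.371 -0.225  0.095] max [0.623 0.316 0.105] ((470.1412353515625, 46.90655517578125), (512.25634765625, 211.40945434570312), 78.20437622070312)
lock top [0.4986353  0.17663214 0.07463756] [0.5357668  0.14472257 0.09822778] [ 0.53540587 -0.2198798   0.04657154]
```

View pics/crop.png

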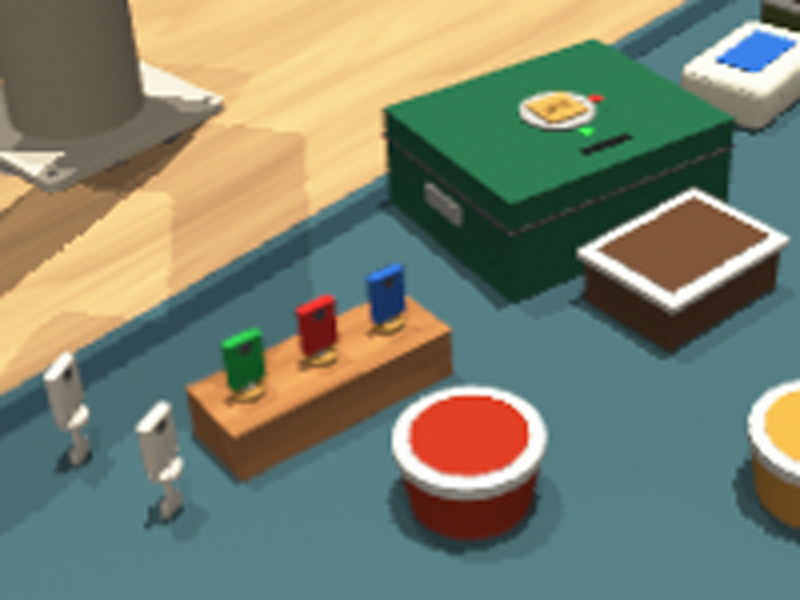

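The crop shows the green key in the stand's near slot, crop (243,360), upright beside red and blue; the free-standing white ones are decoys. Heads come out at z≈0.096 top and the stand top at 0.045, as they should. I'll look at the lock from near first.

```bash
python3 -m handwheel '[8.5,0,0,0,0,0,-7.6, 8.5,0,0,0,0,0,-7.6, 8.5,0,0,0,0,0,-7.6, 8.5,0,0,0,0,0,-7.6, 8.5,0,0,0,0,0,-7.6, 8.5,0,0,0,0,0,-7.6, 8.5,0,0,0,0,0,-7.7]'; python3 -m handwheel '[8.5,4.75,0.54,0,0,0,0, 8.5,4.75,0.54,0,0,0,0, 8.5,4.75,0.54,0,0,0,0, 8.5,4.75,0.54,0,0,0,0, 8.5,4.75,0.54,0,0,0,0, 8.5,4.75,0.54,0,0,0,0, 8.5,4.75,0.54,0,0,0,0, 8.5,4.75,0.54,0,0,0,0, 8.5,4.75,0.54,0,0,0,0, 8.5,4.75,0.54,0,0,0,0, 8.5,4.75,0.54,0,0,0,0, 8.5,4.75,0.54,0,0,0,0]'; python3 -m handwheel '[8.5,4.75,0.54,0,0,0,0, 8.5,4.75,0.54,0,0,0,0, 8.5,4.75,0.54,0,0,0,0, 8.5,4.75,0.54,0,0,0,0,8.5,0,0,0,0,0,0,8.5,0,0,0,0,0,0]'
python3 - <<'E'
from h import *
s=arm.state();print(s['ee_pos'],s['tool_rot'],s['q'])
a,d,C,P=snap("wrist");save("wlock",a);np.savez("wlock",a=a,d=d,P=P,K=C[0],D=C[1],R=C[2],e=C[3])
E
```

```text
t: 0.8
ee_pos: [0.2783, -0.5592, 0.2308]
tool_rot: [-0.0, 0.766, 0.643, 0.0]
ft_force: [-0.2, 0.1, -0.3]
gripper_width: 0.995
grip_force: 0.0
t: 2.0
ee_pos: [0.4436, -0.0081, 0.2313]
tool_rot: [0.0, 0.767, 0.641, 0.0]
ft_force: [0.8, -0.3, 0.8]
gripper_width: 0.996
grip_force: 0.0
t: 2.6
ee_pos: [0.4982, 0.1738, 0.2307]
tool_rot: [-0.0, 0.767, 0.642, -0.001]
ft_force: [-0.7, 0.5, 0.3]
gripper_width: 0.993
grip_force: 0.0
[0.4981547  0.17382822 0.23072214] [-1.55097414e-04  7.66586724e-01  6.42140413e-01 -6.79067976e-04] [ 3.13303816e-01  2.82074095e-01  1.84410598e+00 -2.60075706e-04
  1.01678803e+00  4.89662426e-01]
```

View pics/wlock.png

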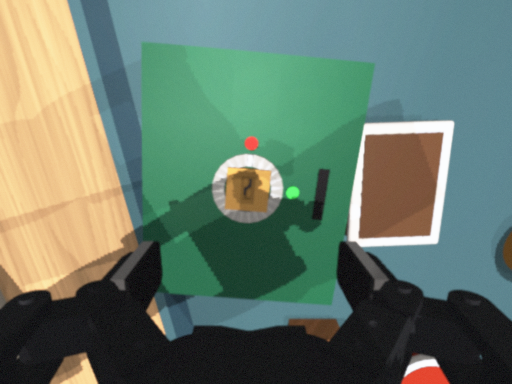

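The wrist view shows the lock at (247,188), the red dot at (251,143) and the green dot at (292,193). Next: a zoomed crop to find the slot.

```bash
python3 - <<'E'
from h import *
z=np.load("wlock.npz");a=z["a"];P=z["P"]
save("lockcrop",cv2.resize(cv2.convertScaleAbs(a[145:230,200:298],alpha=1.6,beta=10),(686,595),interpolation=cv2.INTER_CUBIC))
H,S,V=cv2.split(cv2.cvtColor(a,cv2.COLOR_RGB2HSV))
K,D,Rm,e=z["K"],z["D"],z["R"],z["e"]
def at(u,v,h):
    n=cv2.undistortPoints(np.array([[[u,v]]],float),K,D)[0,0];r=Rm@np.r_[n,1];return e+r*(h-e[2])/r[2]
sub=np.zeros(H.shape,bool);sub[150:228,205:292]=1
m=sub&(H>10)&(H<28)&(S>90); c=max(cv2.findContours((m*255).astype(np.uint8),0,2)[0],key=cv2.contourArea)
r=cv2.minAreaRect(c);print("brass px",r)
b=np.array([at(u,v,.106) for u,v in cv2.boxPoints(r)]);print(b.round(4),b.mean(0))
print("centre depth z",P[175,235],P[200,262])
m=(S<60)&sub;vv,uu=np.nonzero(m|sub&(H>10)&(H<28));print("dial",at((uu.min()+uu.max())/2,(vv.min()+vv.max())/2,.103),uu.min(),uu.max(),vv.min(),vv.max())
m=(H>50)&(H<85)&(S>100)&(abs(P[...,2]-.1)<.004);q=P[m];rr=cv2.minAreaRect((q[:,:2]*1000).astype(np.float32));print("lid",rr)
print("red",at(251,143,.1),"green",at(292,193,.1))
E
```

```text
brass px ((247.16395568847656, 189.1967315673828), (43.63822937011719, 42.3707275390625), 5.19442892074585)
[[0.4708 0.1604 0.106 ]
 [0.4823 0.1994 0.106 ]
 [0.5208 0.1888 0.106 ]
 [0.5108 0.1492 0.106 ]] [0.4962031  0.17444965 0.106     ]
centre depth z [0.48773553 0.19030735 0.10723894] [0.50818607 0.16253827 0.10768498]
dial [0.49689818 0.17662613 0.103     ] 212 283 150 223
lid ((496.3144226074219, 174.25730895996094), (241.1107177734375, 200.5820770263672), 74.90896606445312)
red [0.50718238 0.21566471 0.1       ] green [0.5375927  0.16211898 0.1       ]
```

View pics/lockcrop.png

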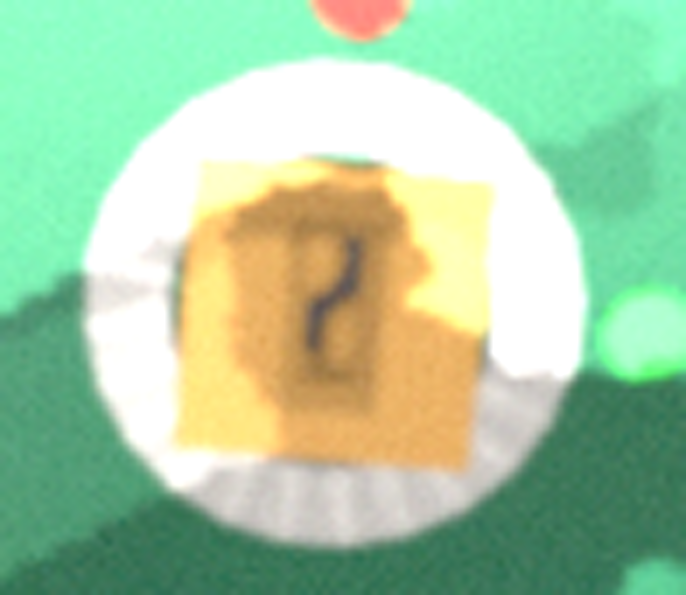

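The slot runs along the image's vertical, centred at about pixel (247,189). That puts the lock at (0.4962, 0.1744), and lid and brass agree. The slot yaw is ≈74.9°. Now to the key.

```bash
python3 -m handwheel '[8.5,-4.72,1.15,0,0,0,0, 8.5,-4.72,1.15,0,0,0,0, 8.5,-4.72,1.15,0,0,0,0, 8.5,-4.72,1.15,0,0,0,0, 8.5,-4.72,1.15,0,0,0,0, 8.5,-4.72,1.15,0,0,0,0, 8.5,-4.72,1.15,0,0,0,0, 8.5,-4.72,1.15,0,0,0,0, 8.5,0,0,0,0,0,0, 8.5,0,0,0,0,0,0]'
python3 - <<'E'
from h import *
s=arm.state();print(s['ee_pos'],s['tool_rot'])
a,d,C,P=snap("wrist");save("wkey",a)
H,S,V=cv2.split(cv2.cvtColor(a,cv2.COLOR_RGB2HSV));K,D,Rm,e=C
def at(u,v,h):
    n=cv2.undistortPoints(np.array([[[u,v]]],float),K,D)[0,0];r=Rm@np.r_[n,1];return e+r*(h-e[2])/r[2]
for nm,lo,hi in(("green",40,75),("red",0,5),("blue",105,125)):
    m=(H>=lo)&(H<=hi)&(S>100)&(V>40)&(P[...,2]>.09)&(P[...,2]<.105)&(P[...,0]<.6)
    if m.sum()<10: print(nm,m.sum());continue
    q=P[m];r=cv2.minAreaRect((q[:,:2]*1000).astype(np.float32));vv,uu=np.nonzero(m);print(nm,len(q),"uv",uu.min(),uu.max(),vv.min(),vv.max(),"mean",q.mean(0).round(4),r, at(uu.mean(),vv.mean(),.096).round(4))
m=(H>=5)&(H<=18)&(S>100)&(abs(P[...,2]-.045)<.004);q=P[m];print("stand",cv2.minAreaRect((q[:,:2]*1000).astype(np.float32)))
E
```

```text
t: 3.65
ee_pos: [0.5204, -0.2169, 0.231]
tool_rot: [-0.001, 0.769, 0.639, -0.0]
ft_force: [0.1, 0.5, 0.0]
gripper_width: 0.996
grip_force: 0.0
[ 0.52036082 -0.2168641   0.23102357] [-5.45882489e-04  7.68880180e-01  6.39392626e-01 -2.02103250e-04]
green 266 uv 246 255 168 198 mean [ 0.5226 -0.2126  0.0965] ((522.1403198242188, -213.3802947998047), (28.711227416992188, 8.720728874206543), 79.73128509521484) [ 0.5226 -0.2126  0.096 ]
red 304 uv 246 255 101 134 mean [ 0.5335 -0.1529  0.0966] ((533.3196411132812, -152.83087158203125), (29.291166305541992, 8.320425033569336), 79.71920013427734) [ 0.5336 -0.1528  0.096 ]
blue 368 uv 246 255 26 64 mean [ 0.5445 -0.0928  0.0964] ((544.461669921875, -92.806884765625), (29.68059539794922, 7.8475260734558105), 79.57120513916016) [ 0.5445 -0.0927  0.096 ]
stand ((533.5704345703125, -152.87681579589844), (190.00596618652344, 69.51224517822266), 79.47608947753906)
```

View pics/wkey.png

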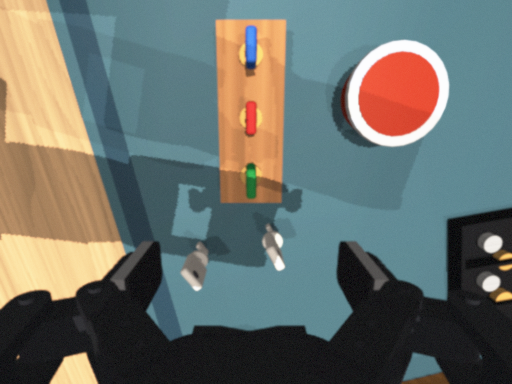

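The green key top is at (251,180) on the wrist image, world (0.5223, -0.2138), yaw 79.6°. This fits the stand centre minus 62 mm. Descend and grip.

```bash
python3 -m handwheel '[8.5,0.34,0.13,3,0,0,0, 8.5,0,0,4,0,0,0, 8.5,0,0,4,0,0,0, 8.5,0,0,3,0,0,0, 8.5,0,0,2,0,0,0, 8.5,0,0,1.1,0,0,0, 8.5,0,0,0,0,0,0, 8.5,0,0,0,0,0,0]'; python3 -c "
from h import *
print(arm.state()['ee_pos'])"
```

```text
t: 4.5
ee_pos: [0.5243, -0.2115, 0.0611]
tool_rot: [0.0, 0.767, 0.641, 0.0]
ft_force: [-0.0, 0.6, -0.4]
gripper_width: 0.997
grip_force: 0.0
[ 0.52434839 -0.2114744   0.06111766]
```

```bash
python3 -m handwheel '[8.5,-0.26,-0.16,0,0,0,0, 8.5,0,0,0,0,0,0, 8.5,0,0,0,0,0,0]'; python3 -m handwheel '[8.5,0,0,0,0,0,0, 8.5,0,0,0,0,0,0]';python3 -m handwheel '[8.5,0,0,0,0,0,0]'
```

```text
t: 4.8
ee_pos: [0.5222, -0.2144, 0.0612]
tool_rot: [0.001, 0.767, 0.641, 0.0]
ft_force: [0.0, 0.9, -0.0]
gripper_width: 0.993
grip_force: 0.0
t: 5.0
ee_pos: [0.522, -0.2142, 0.0606]
tool_rot: [0.0, 0.767, 0.641, 0.0]
ft_force: [-0.1, -0.2, -0.0]
gripper_width: 0.994
grip_force: 0.0
t: 5.1
ee_pos: [0.5219, -0.2141, 0.0604]
tool_rot: [0.0, 0.767, 0.641, 0.0]
ft_force: [0.2, -0.0, -0.9]
gripper_width: 0.994
grip_force: 0.0
```

```bash
python3 -m handwheel '[0.5,0,0,0,0,0,0, 0.5,0,0,0,0,0,0, 0.5,0,0,0,0,0,0, 0.5,0,0,0,0,0,0, 0.5,0,0,0,0,0,0, 0.5,0,0,0,0,0,0, 0.5,0,0,0,0,0,0, 0.5,0,0,0,0,0,0, 0.5,0,0,0,0,0,0, 0.5,0,0,0,0,0,0]' 80
```

```text
t: 6.1
ee_pos: [0.522, -0.2141, 0.0604]
tool_rot: [0.0, 0.767, 0.641, 0.0]
ft_force: [0.1, 1.1, 0.3]
gripper_width: 0.107
grip_force: 77.9
```

```bash
python3 -m handwheel '[0.5,0,0,-1,0,0,0, 0.5,0,0,-2,0,0,0, 0.5,0,0,-2.5,0,0,0, 0.5,0,0,-2.5,0,0,0, 0.5,0,0,-2.5,0,0,0, 0.5,0,0,-2.5,0,0,0, 0.5,0,0,0,0,0,0,0.5,0,0,0,0,0,0]'; python3 - <<'E'
from h import *
s=arm.state();t=rot(s['tool_rot']);d=np.r_[.4962,.1744,.19]-s['ee_pos'];print((t.T@d*100).round(2),s['grip_force'],np.degrees(np.arctan2(t[1,0],t[0,0])))
E
```

```text
t: 6.9
ee_pos: [0.5217, -0.214, 0.1908]
tool_rot: [0.0, 0.767, 0.641, 0.0]
ft_force: [0.2, -0.4, -1.3]
gripper_width: 0.105
grip_force: 79.0
[37.77 -9.41  0.07] 79.00718450546265 79.761537003717
```

```bash
python3 -m handwheel '[0.5,2.77,-0.69,0,0,0,0, 0.5,3.5,-0.872,0,0,0,0, 0.5,3.5,-0.872,0,0,0,0, 0.5,3.5,-0.872,0,0,0,0, 0.5,3.5,-0.872,0,0,0,0, 0.5,3.5,-0.872,0,0,0,0, 0.5,3.5,-0.872,0,0,0,0, 0.5,3.5,-0.872,0,0,0,0, 0.5,3.5,-0.872,0,0,0,0, 0.5,3.5,-0.872,0,0,0,0, 0.5,3.5,-0.872,0,0,0,0, 0,0,0,0,0,0,0]'; python3 -m handwheel '[0.5,0,0,0,0,0,2.4, 0.5,0,0,0,0,0,2.4, 0.5,0,0,0,0,0,0, 0.5,0,0,0,0,0,0, 0.5,0,0,0,0,0,0]'; python3 - <<'E'
from h import *
s=arm.state();t=rot(s['tool_rot']);d=np.r_[.4962,.1744,.172]-s['ee_pos'];print((t.T@d*100).round(2),s['grip_force'],np.degrees(np.arctan2(t[1,0],t[0,0])))
a,d,C,P=snap("wrist");save("wkl",cv2.resize(a[140:340,130:380],(750,600),interpolation=cv2.INTER_CUBIC))
b,d2,C2,P2=snap("scene")
def px(C,p):
    import numpy as np
    return cv2.projectPoints(np.array([p],float),cv2.Rodrigues(C[2].T)[0],-C[2].T@C[3],C[0],C[1])[0].ravel()
print(px(C,[.4962,.1744,.106]),px(C2,[.4962,.1744,.106]))
E
```

```text
t: 8.1
ee_pos: [0.4951, 0.1774, 0.1889]
tool_rot: [-0.001, 0.766, 0.643, -0.001]
ft_force: [-0.5, 0.0, -0.7]
gripper_width: 0.109
grip_force: 79.0
t: 8.6
ee_pos: [0.4961, 0.1739, 0.1898]
tool_rot: [-0.0, 0.793, 0.609, -0.0]
ft_force: [-0.1, 0.1, -0.3]
gripper_width: 0.102
grip_force: 79.0
[ 0.05 -0.01  1.78] 78.96449446678162 74.98031380486213
[249.31816187 201.69751387] [268.47748108 156.18654224]
```

View pics/wkl.png

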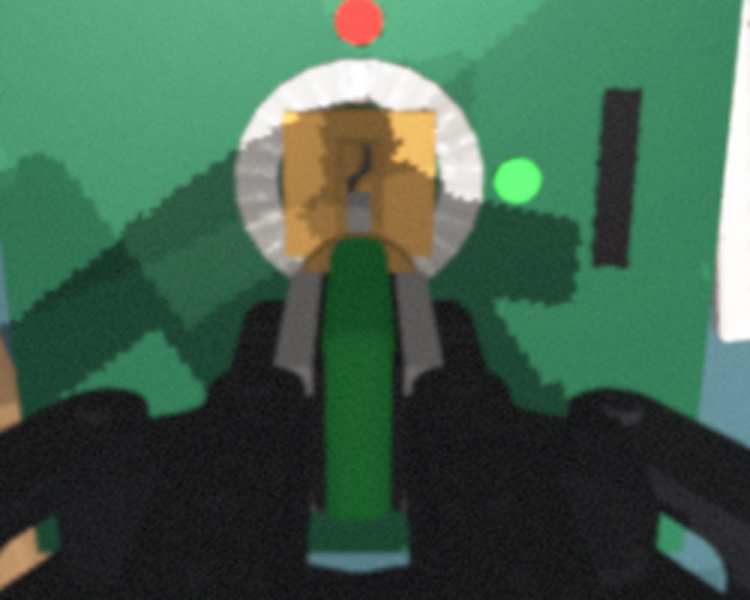

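The key's bit tip shows at crop (360,210), in line with the slot, centre about (360,165). The yaw matches the lock to 0.1°. Lower into the mouth.

```bash
python3 -m handwheel '[0.5,0.04,0,1,0,0,0, 0.5,0,0,1,0,0,0, 0.5,0,0,0.7,0,0,0, 0.5,0,0,0.4,0,0,0, 0.5,0,0,0.2,0,0,0, 0.5,0,0,0.2,0,0,0, 0.5,0,0,0.2,0,0,0, 0.5,0,0,0,0,0,0]'
```

```text
t: 9.5
ee_pos: [0.4966, 0.1747, 0.1533]
tool_rot: [0.0, 0.794, 0.608, 0.0]
ft_force: [0.4, 0.5, -0.3]
gripper_width: 0.103
grip_force: 79.0
```

```bash
python3 -m handwheel '[0.5,0,0,0.15,0,0,0, 0.5,0,0,0.15,0,0,0, 0.5,0,0,0.1,0,0,0, 0.5,0,0,0,0,0,0]'
```

```text
t: 9.9
ee_pos: [0.4975, 0.175, 0.1506]
tool_rot: [0.0, 0.794, 0.608, 0.001]
ft_force: [-0.8, -1.1, 11.1]
gripper_width: 0.105
grip_force: 80.8
```

Binding with 11 N, at the pins. Start rocking with small pushes.

```bash
python3 -m handwheel '[0.5,0,0,0,0,0,6, 0.5,0,0,0.05,0,0,-6, 0.5,0,0,0.05,0,0,-6, 0.5,0,0,0.05,0,0,6, 0.5,0,0,0.05,0,0,6, 0.5,0,0,0.05,0,0,-6, 0.5,0,0,0.05,0,0,-6, 0.5,0,0,0.05,0,0,6]'
```

```text
t: 10.7
ee_pos: [0.4972, 0.1749, 0.1468]
tool_rot: [0.0, 0.793, 0.61, 0.001]
ft_force: [0.1, 0.3, 10.2]
gripper_width: 0.102
grip_force: 80.6
```

It sinks steadily with about 10 N; continue.

```bash
python3 -m handwheel '[0.5,0,0,0.05,0,0,6, 0.5,0,0,0.05,0,0,-6, 0.5,0,0,0.05,0,0,-6, 0.5,0,0,0.05,0,0,6, 0.5,0,0,0.05,0,0,6, 0.5,0,0,0.05,0,0,-6, 0.5,0,0,0.05,0,0,-6, 0.5,0,0,0.05,0,0,6]';python3 -m handwheel '[0.5,0,0,0.05,0,0,6, 0.5,0,0,0.05,0,0,-6, 0.5,0,0,0.05,0,0,-6, 0.5,0,0,0.05,0,0,6, 0.5,0,0,0.05,0,0,6, 0.5,0,0,0.05,0,0,-6, 0.5,0,0,0.05,0,0,-6, 0.5,0,0,0.05,0,0,6]'
```

```text
t: 11.5
ee_pos: [0.4965, 0.1748, 0.1419]
tool_rot: [-0.0, 0.793, 0.61, 0.0]
ft_force: [0.2, 0.5, -0.1]
gripper_width: 0.105
grip_force: 78.9
t: 12.3
ee_pos: [0.4965, 0.1748, 0.1378]
tool_rot: [-0.0, 0.793, 0.61, 0.0]
ft_force: [0.3, 0.1, -0.4]
gripper_width: 0.11
grip_force: 78.9
```

Past the pins, no force. Push to the bottom.

```bash
python3 -m handwheel '[0.5,0,0,0.4,0,0,0, 0.5,0,0,0.4,0,0,0, 0.5,0,0,0.4,0,0,0, 0.5,0,0,0.2,0,0,0, 0.5,0,0,0.15,0,0,0, 0.5,0,0,0.1,0,0,0, 0.5,0,0,0.1,0,0,0,0.5,0,0,0,0,0,0,0.5,0,0,0,0,0,0]'
```

```text
t: 13.2
ee_pos: [0.4965, 0.1747, 0.1213]
tool_rot: [0.0, 0.793, 0.609, 0.0]
ft_force: [-4.0, -2.1, 9.9]
gripper_width: 0.106
grip_force: 80.9
```

Shoulder seated: TCP z 0.1213 against 0.1214 predicted, with a 10 N reaction. Turn clockwise.

```bash
python3 -m handwheel '[0.5,0,0,0,0,0,0, 0.5,0,0,0,0,0,8.4, 0.5,0,0,0,0,0,8.4, 0.5,0,0,0,0,0,8.4, 0.5,0,0,0,0,0,8.4, 0.5,0,0,0,0,0,8.4, 0.5,0,0,0,0,0,8.4, 0.5,0,0,0,0,0,8.4, 0.5,0,0,0,0,0,8.4,0.5,0,0,0,0,0,8.4,0.5,0,0,0,0,0,8.4,0.5,0,0,0,0,0,7]';python3 -m handwheel '[0.5,0,0,0,0,0,0,0.5,0,0,0,0,0,0,0.5,0,0,0,0,0,0]'; python3 - <<'E'
from h import *
s=arm.state();t=rot(s['tool_rot']);print(s['ee_pos'],s['ft_force'],s['moment'],s['q'],"yaw",np.degrees(np.arctan2(t[1,0],t[0,0])))
a,d,C,P=snap("wrist")
b,d2,C2,P2=snap("scene")
x=cv2.resize(a[100:340,100:400],(500,400));y=cv2.resize(b[100:220,200:350],(500,400),interpolation=cv2.INTER_CUBIC)
save("fin",cv2.resize(cv2.hconcat([x,y]),(800,320)))
E
```

```text
t: 14.4
ee_pos: [0.4972, 0.1745, 0.1213]
tool_rot: [0.0, 0.99, -0.142, 0.001]
ft_force: [-1.3, -3.6, 7.5]
gripper_width: 0.108
grip_force: 80.2
t: 14.7
ee_pos: [0.4973, 0.1745, 0.1213]
tool_rot: [0.0, 0.99, -0.139, 0.001]
ft_force: [-0.6, -3.8, 7.3]
gripper_width: 0.109
grip_force: 80.3
[0.49728966 0.17446905 0.12133593] [-0.59636974 -3.84697779  7.34393201] [-0.65046349  0.19957384  0.03360415] [ 3.15276350e-01  4.41284187e-01  1.92029304e+00 -1.08616457e-03
  7.78531571e-01  2.16625593e+00] yaw -16.009053798409735
```

View pics/fin.png

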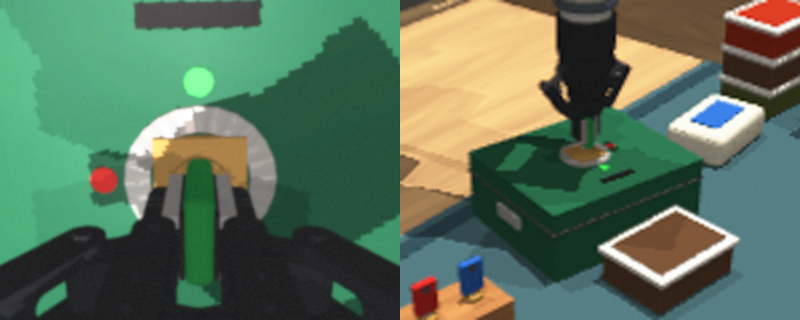

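The key is gripped, seated and turned 91°, with red and blue undisturbed. The key head now points at the green dot at (198,82). One small extra turn to feel the stop.

```bash
python3 -m handwheel '[0.5,0,0,0,0,0,2,0.5,0,0,0,0,0,0,0.5,0,0,0,0,0,0,0.5,0,0,0,0,0,0]'; python3 - <<'E'
from h import *
s=arm.state();t=rot(s['tool_rot']);print(s['moment'],"yaw",np.degrees(np.arctan2(t[1,0],t[0,0])))
E
```

```text
t: 15.2
ee_pos: [0.4973, 0.1744, 0.1213]
tool_rot: [0.0, 0.988, -0.156, 0.001]
ft_force: [-0.9, -3.6, 8.2]
gripper_width: 0.106
grip_force: 80.3
[-0.65222332  0.13027747  0.03340294] yaw -18.004683959424174
```

```bash
python3 - <<'E'
from h import *
a,d,C,P=snap("wrist")
z=np.load("wlock.npz")["a"][145:230,195:300]
x=cv2.resize(a[160:290,150:320],(500,382),interpolation=cv2.INTER_CUBIC)
y=cv2.resize(z,(300,243),interpolation=cv2.INTER_CUBIC);y=cv2.copyMakeBorder(y,0,382-243,0,0,cv2.BORDER_CONSTANT)
save("dial",cv2.hconcat([x,y]))
E
```

```text
(no output)
```

View pics/dial.png

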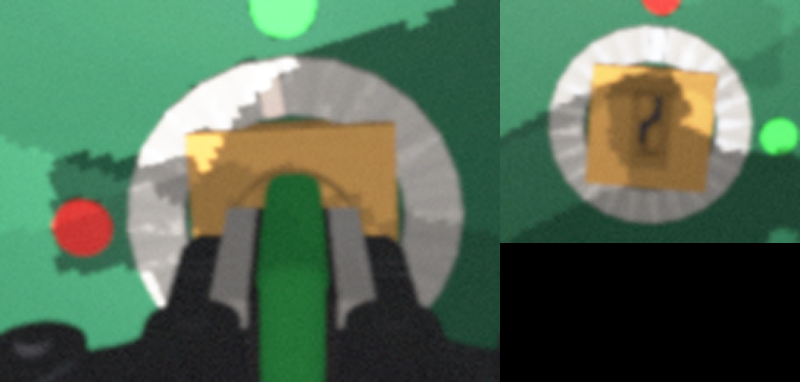

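```bash
python3 - <<'E'
from h import *
K,D,Rm,e=cam("wrist")
def at(u,v,h):
    n=cv2.undistortPoints(np.array([[[u,v]]],float),K,D)[0,0];r=Rm@np.r_[n,1];return e+r*(h-e[2])/r[2]
for nm,u,v in(("ptr",272,95),("green",283,8),("red",83,228)):
    p=at(150+u*.34,160+v*.34,.102)-[.4965,.1745,0];print(nm,p[:2].round(4),np.degrees(np.arctan2(p[1],p[0])))
E
```

```text
ptr [ 0.0251 -0.0033] -7.612852283908379
green [ 0.0404 -0.0106] -14.74395887487451
red [0.0106 0.0416] 75.68488210762852
```

The pointer has turned 75° → -7.6°, about 1.44 rad, so the lock is at the stop. Handing in.

```bash
python3 -c "
from plant import arm
print(arm.hand_in())"
```

```text
the job is handed in; nothing more can be done
None
```

The job is handed in: the green key is fully in the lock, turned about 1.44 rad clockwise by the dial pointer, and still gripped at 80 N; the simulator gave no verdict.

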